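Present an empty reel to the inspection camera

ROBOT

A 6-joint arm with a two-finger parallel gripper is mounted at the origin on the work surface. World frame = base frame: x ahead of the robot, y to its left, z up, the work surface at z = 0. Lengths are in m, angles in rad, forces in N, time in s.
With the tool pointing down it reaches from about 0.375 to 0.9 m from the base axis. Payload 3.1 kg.
Tool frame: the origin (TCP) lies on the front face of the gripper's body, between the roots of the fingers; the fingertips stand 70 mm ahead of it and the grasp point (between the pads) lies 51 mm ahead of it; z points along the fingers, y is the line along which they close (so a half turn about z gives the same grasp; the last joint's range is limited). The gripper opens to 87 mm and grips with 3 to 60 N. Pads are 19 mm wide; open, the fingers measure 117 mm over their backs; the gripper's body (75 mm by 190 mm) begins 51 mm behind the grasp point.
Start: joints at [-1.333, 0.527, 1.433, -0, 1.181, -0.178], TCP at [0.253, -0.571, 0.292] pointing down, gripper open.
Joint ranges: [-3.08, 3.08], [-0.75, 2.2], [0.22, 2.44], [-1.43, 4.57], [0, 2.65], [-2.85, 2.85]. Speed limits (rad/s): [2.79, 2.79, 3.14, 3.14, 3.14, 3.14].

INTERFACE

Orientations are given as a unit quaternion [x, y, z, w].
In Python, from rig import robot, cams, ticket gives the robot as it stands. The module is installed in compiled form; this text tells all that it offers.
- The arm moves only by the shell command python3 -m crank 'ROWS' [FORCE]. ROWS is JSON, a list of rows, each a list of 7 numbers: the shift along the tool's x, y, z in cm, then the turn, a rotation vector about the tool's x, y, z in rad, then the closure, from 0 (fully open) to 1 (shut). A call has 1 to 5 rows; each row shifts and turns the commanded pose from where the row before left it, along the tool's axes as they then stand; what a row does not reach is not made up. A row lasts 1/8 s, in which the tool goes at most 62.5 mm and 10.7 degrees, less where a joint would pass 70% of its speed; a pose out of reach is approached as far as the arm can. A call is refused whole if a number of a shift passes 6.25 or a number of a turn 0.188, either way. A call with a gripper value outside its range is refused whole. The fingers move at their own pace and stop on an object; FORCE is the grip in N (left out, the last holds). Time passes only in rows, so rows that do not move let the fingers close. It gives the time, the measured TCP pose, the force, the opening and the grip force at its end, in the units of the state.
- robot.get_obs(): the state, without advancing time (a new reading comes with each control period).
- cams.camera(name): name is "scene" or "top" or "wrist"; returns the picture (480x640x3 uint8, red, green, blue); there is no depth.
- cams.camera_info(name): a dict with "intrinsics" (3x3 intrinsics, pixels), "pose" (4x4, takes a point from camera to world coordinates). Camera axes: x right, y down, z forward; pixel columns grow to the right and rows downward; lengths in m; the calibration is good to about 2 mm. A picture is of the moment at which its call begins: read the wrist's pose just before it. camera_info takes no time and is no camera call; for the wrist camera it gives the pose at the moment of the call.
- ticket.hand_in(): hands the job in; it is judged then, once.
The state is a dict: "time": time; "q": joint angles; "joint_velocities": joint speeds; "joint_torque": joint torques, N m; "position": TCP position; "tool_rot": TCP orientation; "ft_force": force on the tool from outside, world axes, zero at the start; "moment": the same for the moment, N m; "grip_width": finger opening in m; "grip_force": force on a finger pad.
Only numpy, scipy, OpenCV 4.12 (cv2) and the standard library are available. Lean on these libraries where they do the work, as an engineer would, in place of code of your own. Each camera call takes 0.05 s, during which the arm holds its last target. There are 200 camera calls.

TASK

Lift the blue reel up and off its peg on the reel rack and show it to the inspection camera: hold it in the air with one face square to the lens, its hub centred on the lens's line of sight, and the middle of the reel 13 cm in front of the ring light. Finish still holding it there, motionless, for the picture; do not let it go. On the way do not let the blue reel touch the bench, keep clear of the camera and its stand, and leave the other reels hanging and everything else where it is.

Things in the scene. Friction and masses are not known exactly. Their poses are not given: they have to be found in the camera images.
- blue_reel: The part to present: an empty plastic reel, dark blue flanges, white hub, 110 mm in diameter, 24 mm wide over its flat flanges, 40 mm through bore, 105 to 210 g. Origin: its middle, on its axis; x axis = reel axis, its faces look along +x and -x. It hangs, axis level, on a peg through its bore, its middle 125 mm above the bench; pinch it across both flanges at the rim, from above.
- white_reel: A reel of the same shape with white flanges, hanging on another peg of the rack; leave it. Origin and axes as for the blue reel.
- black_reel: A reel of the same shape with black flanges, hanging on another peg of the rack; leave it. Origin and axes as for the blue reel.
- reel_rack: Fixed aluminium rack: level rail (30 mm square, along the rack's y, top 155 mm up) with three level steel pegs at y = -125, 0, 125 mm that point along its -x, roughly to the robot, one reel each (order varies). Origin: on the bench under the rail's middle. Its x axis is parallel to the hung reels' axes. Reels hang with their middles at about x = -60 mm, finger room on both sides.
- peg_tip (a point): End of the turned-up tip of the rack's middle peg (axes of the rack; all pegs alike): 10 mm thick pegs run level from the rail to x = -112 mm of the rack, 140 mm up, then turn up; the tip stands 14 mm above the level part and ends at x = -123 mm. To clear it raise a reel about 22 mm (15 at least, 29 at most), then draw it along -x until its middle is past x = -140 mm.
- lens (a point): Middle of the front of the camera's white ring light (84 mm in diameter), on the lens's line of sight. The camera looks along this frame's -x axis: the reel's middle belongs at x = -130 mm, y = 0, z = 0 of this frame, with the reel's axis along this x axis (either face to the lens). y is level; z points up, tipped with the camera.
- cam_stand: Fixed stand of the inspection camera: dark base plate 160 mm square, steel column 25 mm thick, 382 mm tall; origin on the bench at the column's foot. The camera's tilt axis is 300 mm above the bench, 30 mm in front (-x) of the column; the ring light's front is 100 mm from the tilt axis. The camera looks along the stand's -x axis, tipped down by 0.2 to 0.45 rad (varies).
- white_rack: White block with 4 x 10 pegs, 101 x 233 mm, 68 mm tall; origin at the centre of its underside. Not needed; leave it.
- blue_block: Blue block with 4 x 5 pegs, 101 x 123 mm, 66 mm tall; origin at the centre of its underside. Not needed; leave it.
- bottle_a: Clear bottle with a blue cap, 52 mm thick, 115 mm tall; origin at the centre of its underside. Leave it.
- bottle_b: A second such bottle. Leave it.
- pen_cup: White cup with pens and scissors, 72 mm thick, 170 mm tall; origin at the centre of its underside. Leave it.
- forceps: Steel forceps lying on the bench, 130 mm long along x, 8 mm high; origin under their middle. Leave them.

How it is judged:
By the outcome, as a careful person would: the job done as asked, in the order asked, and still so for the second after the job is handed in, while the arm keeps its last pose, push and grip.
It also fails if it takes over 48 s, if anything falls off the work surface, if the arm or the gripper's body presses on something with over 40 N, if the wrist force passes 120 N, or if a joint passes its speed limit or range.

## Working session

There is one attempt and no reset: what is moved stays moved. The work goes in short steps, Python scripts to look and compute and a shell command to move; the robot and the scene stay as the last step left them, time stands still between calls to the robot, and variables do not carry over. Pictures are saved under pics/ and viewed, at most 13 in all, crops included, and the job is handed in when it is done.

```bash
mkdir -p pics; python3 - <<'E'
from rig import robot,cams
import cv2,numpy as np
np.set_printoptions(precision=4,suppress=True)
for n in("scene","top"):
    cv2.imwrite(f"pics/{n}0.png",cams.camera(n)[:,:,::-1]); i=cams.camera_info(n);print(n,np.array(i["intrinsics"]),np.array(i["pose"]))
o=robot.get_obs();print(o["time"],o["position"],o["tool_rot"],o["grip_width"])
E
```

```text
scene [[509.5562   0.     317.9428]
 [  0.     509.5562 241.6159]
 [  0.       0.       1.    ]] [[-0.0663  0.677  -0.7329  1.8452]
 [ 0.9978  0.0386 -0.0547  0.0732]
 [-0.0087 -0.7349 -0.6781  1.3411]
 [ 0.      0.      0.      1.    ]]
top [[554.3794   0.     314.9457]
 [  0.     554.3794 240.9006]
 [  0.       0.       1.    ]] [[-0.0222 -0.9812  0.1915  0.2763]
 [-0.9997  0.0241  0.0076 -0.0212]
 [-0.0121 -0.1913 -0.9815  1.6413]
 [ 0.      0.      0.      1.    ]]
0.1 [ 0.2529 -0.571   0.2914] [ 0.9784  0.2069 -0.     -0.001 ] 0.08726419695480679
```

View pics/scene0.png

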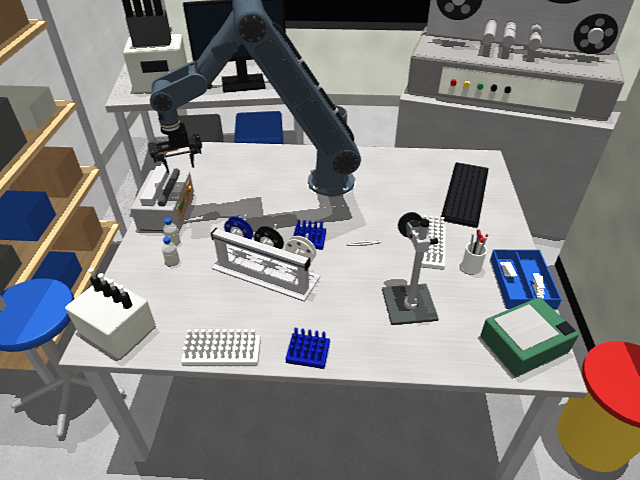

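View pics/top0.png

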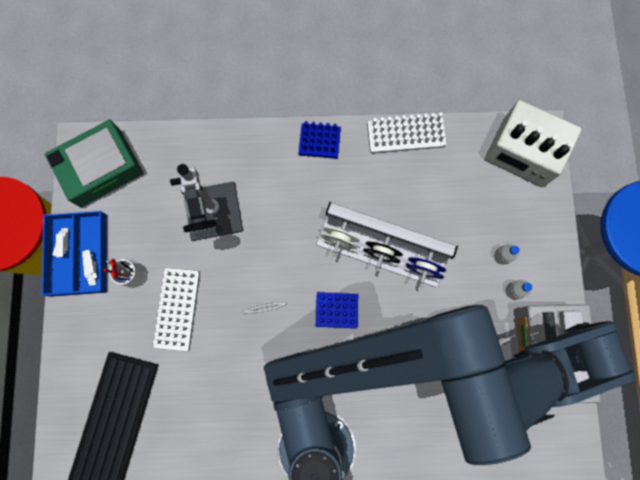

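The top view shows the rail from (328,210) to (457,250). The blue reel is the rightmost one, near (427,267), and the camera stand is near (212,208) facing the robot. Next I'll enlarge both areas.

```bash
python3 - <<'E'
import cv2,numpy as np
t=cv2.imread("pics/top0.png");s=cv2.imread("pics/scene0.png")
r=lambda im,x,y,w,h,k:cv2.resize(im[y:y+h,x:x+w],None,fx=k,fy=k,interpolation=cv2.INTER_CUBIC)
a=r(t,310,195,160,100,5);cv2.imwrite("pics/c1.png",a)
b=np.hstack([r(t,160,155,90,100,4.4),r(s,370,200,90,130,440/130)[:440]]);cv2.imwrite("pics/c2.png",b);print(a.shape,b.shape)
E
```

```text
(500, 800, 3) (440, 701, 3)
```

View pics/c1.png

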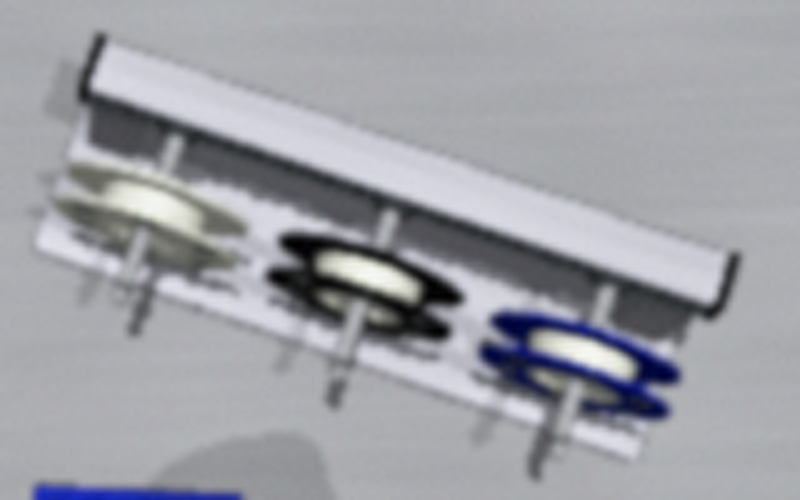

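View pics/c2.png

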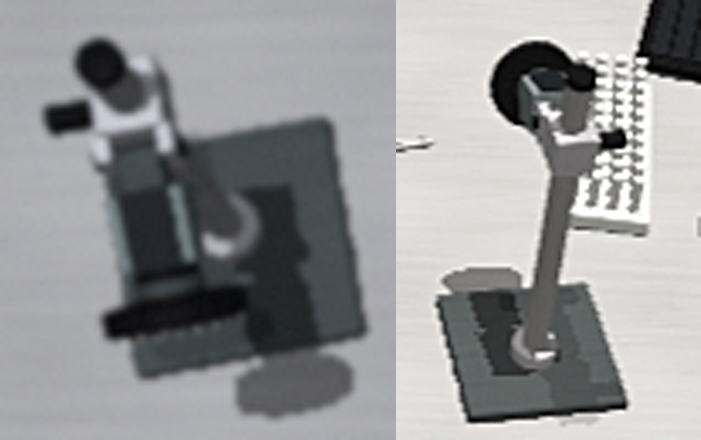

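The rail top is clear, with corners near (102,45), (90,95), (725,262) and (705,305) in crop 1. Blue hangs on the right peg, at rack y = -125. In crop 2 the column foot, base plate corners and ring are visible, and I'll fit these models.

```bash
cat > h.py <<'E'
import numpy as np,json
from scipy.optimize import least_squares
from scipy.spatial.transform import Rotation as R
from rig import robot,cams
np.set_printoptions(precision=4,suppress=True)
def proj(i,P):
    T=np.linalg.inv(np.array(i["pose"]));p=np.atleast_2d(P)@T[:3,:3].T+T[:3,3];u=p@np.array(i["intrinsics"]).T;return u[:,:2]/u[:,2:]
def rz(P,x,y,a): return np.atleast_2d(P)@R.from_euler("z",a).as_matrix().T+[x,y,0]
def lensframe(p):
    "world pose of lens frame from stand (x,y,yaw,tilt)"
    x,y,a,t=p;M=R.from_euler("z",a).as_matrix()@R.from_euler("y",-t).as_matrix()
    o=rz([-.03,0,.3],x,y,a)[0]-.1*M[:,0];return M,o
E
python3 - <<'E'
from h import *
T=cams.camera_info("top");S=cams.camera_info("scene")
c1=lambda L:np.array(L)/5+[310,195]-.4
ct=lambda L:np.array(L)/4.4+[160,155]-.4
cs=lambda L:(np.array(L)-[396,0])/3.385+[370,200]-.4
m=c1([(102,42),(90,97),(727,260),(706,308)])
L=.15
def f(p):
    l=p[3];P=[(.015,l,.155),(-.015,l,.155),(.015,-l,.155),(-.015,-l,.155)]
    tip=[(-.123,k,.154) for k in(.125,0,-.125)]
    return np.r_[(proj(T,rz(P,*p[:3]))-m).ravel()]
r=least_squares(f,[.6,-.15,-.3,.17]);print("rack",r.x,r.fun.round(1))
p=r.x
for P in [(-.123,.125,.154),(-.123,0,.154),(-.123,-.125,.154),(-.048,-.125,.18),(-.072,-.125,.18)]:
    print((proj(T,rz(P,*p[:3]))-[310,195]+.4)*5)
print("reel",rz([-.06,-.125,.125],*p[:3]), rz([-.123,-.125,.154],*p[:3]))
mt=ct([(135,375),(365,330),(325,120),(100,62),(230,240),(175,312)])
ms=cs([(437,297),(468,418),(625,405),(583,285),(536,348),(532,84)])
def g(p):
    q=p[:3];h=p[4];k=.08
    M,o=lensframe(p[:4]);o=o+.006*M[:,0]
    A=lambda L:rz(L,*q)
    wt=np.vstack([A([(-k,k,h),(-k,-k,h),(k,-k,h),(0,0,.382),(0,0,.012)]),o])
    ws=np.vstack([A([(-k,-k,h),(k,-k,h),(k,k,h),(-k,k,h),(0,0,.012)]),o])
    return np.r_[(proj(T,wt)-mt).ravel(),(proj(S,ws)-ms).ravel()]
best=min((least_squares(g,[.6,.2,a,.3,.01],loss="soft_l1") for a in(-.2,.2)),key=lambda r:r.cost)
print("stand",best.x,g(best.x).round(1));M,o=lensframe(best.x[:4]);print("lens",o,M)
print("goal",o-.13*M[:,0])
W=cams.camera_info("wrist");ob=robot.get_obs()
Rt=R.from_quat(ob["tool_rot"]).as_matrix();Wp=np.array(W["pose"])
print("wrist in tool",Rt.T@Wp[:3,:3],Rt.T@(Wp[:3,3]-ob["position"]),W["intrinsics"]);print(Rt)
E
```

```text
rack [ 0.5925 -0.2166 -0.3677  0.1786] [ 0.6  0.5 -0.6 -0.5 -0.5 -0.3  0.5  0.3]
[[113.3099 308.9211]]
[[331.604  385.8308]]
[[552.6852 463.7224]]
[[604.1993 326.0659]]
[[590.545  368.1369]]
reel [[ 0.4915 -0.3117  0.125 ]] [[ 0.4327 -0.289   0.154 ]]
stand [0.6993 0.2993 0.1648 0.3825 0.0143] [ 0.1 -0.3  0.4  0.1  1.  -2.3  0.5  2.3  0.9  0.3  1.2  3.2  0.8  0.
  1.1  0.6  2.7  0.3  2.6 -0.  -0.7  1.   1.1  0.1]
lens [0.5782 0.2792 0.2627] [[ 0.9152 -0.1641 -0.3682]
 [ 0.1522  0.9864 -0.0612]
 [ 0.3732  0.      0.9277]]
goal [0.4592 0.2594 0.2142]
wrist in tool [[-0.0011 -0.9703 -0.2417]
 [ 1.     -0.0012  0.0003]
 [-0.0005 -0.2417  0.9703]] [ 0.0652  0.0009 -0.0918] [[413.8753   0.     319.427 ]
 [  0.     413.8753 243.9693]
 [  0.       0.       1.    ]]
[[ 0.9144  0.4048 -0.0005]
 [ 0.4048 -0.9144  0.0019]
 [ 0.0003 -0.0019 -1.    ]]
```

```bash
cat >> h.py <<'E'
def plan(pos,Rt,n,c):
    "rows (tool axes, cm/rad) from the present pose to pos,Rt in n even steps"
    o=robot.get_obs();p=np.array(o["position"]);Q=R.from_quat(o["tool_rot"]).as_matrix()
    w=R.from_matrix(Q.T@Rt).as_rotvec()/n;s=(np.array(pos)-p)/n
    rows=[]
    for k in range(n):
        rows.append([float(v) for v in np.r_[(Q.T@s*100).round(2),w.round(3),c]]);Q=Q@R.from_rotvec(w).as_matrix()
    for k in range(0,n,5):print(json.dumps(rows[k:k+5]).replace(" ",""))
def toolR(y,z): 
    y=np.array(y)/np.linalg.norm(y);z=np.array(z)/np.linalg.norm(z);return np.c_[np.cross(y,z),y,z]
E
python3 - <<'E'
from h import *
a=-.3677;plan([.4915,-.3117,.32],toolR([np.cos(a),np.sin(a),0],[0,0,-1]),10,.5)
E
```

```text
[[3.23,-1.41,-0.28,-0.0,-0.0,-0.079,0.5],[3.33,-1.15,-0.28,-0.0,-0.0,-0.079,0.5],[3.41,-0.88,-0.28,-0.0,-0.0,-0.079,0.5],[3.47,-0.61,-0.28,-0.0,-0.0,-0.079,0.5],[3.51,-0.34,-0.28,-0.0,-0.0,-0.079,0.5]]
[[3.52,-0.06,-0.28,-0.0,-0.0,-0.079,0.5],[3.52,0.22,-0.29,-0.0,-0.0,-0.079,0.5],[3.49,0.49,-0.29,-0.0,-0.0,-0.079,0.5],[3.44,0.76,-0.29,-0.0,-0.0,-0.079,0.5],[3.37,1.03,-0.29,-0.0,-0.0,-0.079,0.5]]
```

```bash
python3 -m crank '[[3.2,-1.4,-0.3,0,0,-0.08,0.5],[3.3,-1.15,-0.3,0,0,-0.08,0.5],[3.4,-0.9,-0.3,0,0,-0.08,0.5],[3.5,-0.6,-0.3,0,0,-0.08,0.5],[3.5,-0.35,-0.3,0,0,-0.08,0.5]]' 30 && python3 -m crank '[[3.5,-0.05,-0.3,0,0,-0.08,0.5],[3.5,0.2,-0.3,0,0,-0.08,0.5],[3.5,0.5,-0.3,0,0,-0.08,0.5],[3.4,0.75,-0.3,0,0,-0.08,0.5],[3.4,1,-0.3,0,0,-0.08,0.5]]' && python3 -m crank '[[0,0,0,0,0,0,0.5],[0,0,0,0,0,0,0.5]]' && python3 - <<'E'
from h import *
import cv2,pickle
W=cams.camera_info("wrist");cv2.imwrite("pics/w1.png",cams.camera("wrist")[:,:,::-1]);pickle.dump(W,open("w1.pkl","wb"));o=robot.get_obs();print(o["time"],o["position"],R.from_quat(o["tool_rot"]).as_matrix(),o["grip_width"])
E
```

```text
time: 0.72
position: [0.3719, -0.4404, 0.3069]
tool_rot: [0.917, 0.398, 0.0, -0.001]
ft_force: [-0.2, 0.4, -0.7]
grip_width: 0.0473
grip_force: 0.0
time: 1.35
position: [0.4892, -0.3097, 0.3219]
tool_rot: [0.82, 0.573, -0.0, -0.0]
ft_force: [-0.5, -0.7, -0.2]
grip_width: 0.0434
grip_force: 0.0
time: 1.6
position: [0.4883, -0.311, 0.3219]
tool_rot: [0.821, 0.571, -0.0, -0.0]
ft_force: [-0.2, -0.7, -0.4]
grip_width: 0.0435
grip_force: 0.0
1.65 [ 0.4881 -0.3114  0.3219] [[ 0.3476  0.9376 -0.0009]
 [ 0.9376 -0.3476  0.0001]
 [-0.0002 -0.0009 -1.    ]] 0.043391819531599665
```

View pics/w1.png

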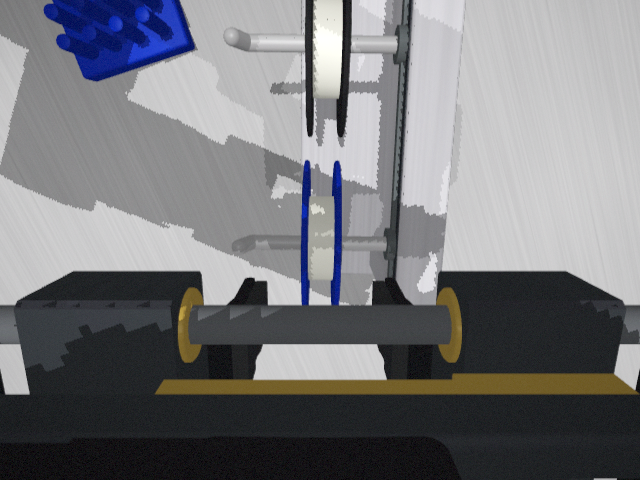

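The wrist view shows the blue reel on its peg, with its far rim at (307/337,162). Its peg runs from the tip at (240,244) to the root at (386,243), and the black peg from (235,37) to (400,45). I'll refit the rack from these points.

```bash
python3 - <<'E'
from h import *
import pickle
W=pickle.load(open("w1.pkl","rb"))
P=[(-.123,-.125,.152),(-.123,0,.152),(-.017,-.125,.14),(-.017,0,.14)]
m=np.array([(238,245),(233,36),(386,243),(400,45)])
r=least_squares(lambda p:(proj(W,rz(P,*p))-m).ravel(),[.59,-.21,-.36]);p=r.x
print("rack",p,r.fun.round(1))
e=least_squares(lambda e:(proj(W,rz([(e[0]-.012,-.07,.125),(e[0]+.012,-.07,.125)],*p))-[(307,162),(337,162)])[:,0],[-.06]).x[0]
print("reel x in rack",e,proj(W,rz([(e-.012,-.07,.125),(e+.012,-.07,.125)],*p)))
c=rz([e,-.125,.125],*p)[0];print("reel",c)
Rt=toolR([np.cos(p[2]),np.sin(p[2]),0],[0,0,-1])
plan([c[0],c[1],.32],Rt,2,.5);plan([c[0],c[1],.222],Rt,5,.5)
E
```

```text
rack [ 0.5957 -0.2222 -0.3797] [-5.2  0.  -5.9 -0.3  6.   1.4  5.7  0.2]
reel x in rack -0.06607433629580728 [[304.4593 158.9462]
 [339.5428 159.8169]]
reel [ 0.488  -0.3138  0.125 ]
[[-0.12,0.03,0.09,-0.0,0.0,0.012,0.5],[-0.12,0.04,0.09,-0.0,0.0,0.012,0.5]]
[[-0.05,0.02,2.0,-0.0,0.0,0.005,0.5],[-0.05,0.02,2.0,-0.0,0.0,0.005,0.5],[-0.05,0.02,2.0,-0.0,0.0,0.005,0.5],[-0.05,0.02,2.0,-0.0,0.0,0.005,0.5],[-0.05,0.02,2.0,-0.0,0.0,0.005,0.5]]
```

```bash
python3 -m crank '[[-0.05,0.02,2,0,0,0.004,0.5],[-0.05,0.02,2,0,0,0.004,0.5],[-0.05,0.02,2,0,0,0.004,0.5],[-0.05,0.02,2,0,0,0.004,0.5],[-0.05,0.02,2,0,0,0.004,0.5]]' && python3 -m crank '[[0,0,0,0,0,0,0.5],[0,0,0,0,0,0,0.5]]' && python3 - <<'E'
from h import *
import cv2,pickle
W=cams.camera_info("wrist");cv2.imwrite("pics/w2.png",cams.camera("wrist")[:,:,::-1]);o=robot.get_obs();print(o["time"],o["position"],R.from_quat(o["tool_rot"]).as_matrix(),o["grip_width"])
E
```

```text
time: 2.28
position: [0.4879, -0.3148, 0.2214]
tool_rot: [0.827, 0.562, -0.0, -0.0]
ft_force: [-0.1, -0.5, -0.5]
grip_width: 0.0432
grip_force: 0.0
time: 2.52
position: [0.4887, -0.3144, 0.2228]
tool_rot: [0.827, 0.563, 0.0, 0.0]
ft_force: [0.3, 0.9, 0.0]
grip_width: 0.0438
grip_force: 0.0
2.575 [ 0.4889 -0.3144  0.2231] [[ 0.3661  0.9306  0.0012]
 [ 0.9306 -0.3661 -0.0012]
 [-0.0007  0.0015 -1.    ]] 0.043622740031540805
```

View pics/w2.png

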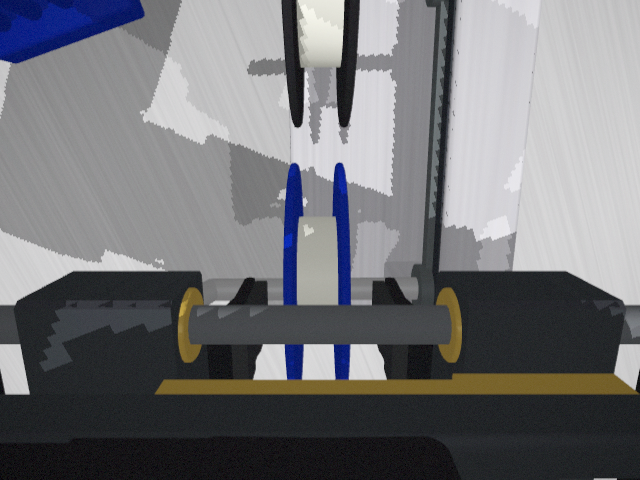

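The reel sits centred between the fingers: flanges at columns 293 and 342, finger inner faces at 265 and 373. The far rim is at row 163 and I predicted 164. I'll close and lift 22 mm.

```bash
python3 -m crank '[[0,0,0.1,0,0,0,0.8],[0,0,0.1,0,0,0,1],[0,0,0,0,0,0,1],[0,0,0,0,0,0,1],[0,0,0,0,0,0,1]]' 35 && python3 -m crank '[[0,0,-0.6,0,0,0,1],[0,0,-0.8,0,0,0,1],[0,0,-0.8,0,0,0,1],[0,0,0,0,0,0,1],[0,0,0,0,0,0,1]]'
```

```text
time: 3.2
position: [0.4888, -0.3134, 0.2205]
tool_rot: [0.826, 0.563, 0.0, 0.0]
ft_force: [-0.8, 0.6, 1.4]
grip_width: 0.0233
grip_force: 35.0
time: 3.82
position: [0.4887, -0.3134, 0.2423]
tool_rot: [0.826, 0.563, -0.0, -0.0]
ft_force: [0.2, -0.3, -0.8]
grip_width: 0.0235
grip_force: 35.0
```

```bash
python3 -m crank '[[0,-1.2,0,0,0,0,1],[0,-2,0,0,0,0,1],[0,-2.2,0,0,0,0,1],[0,-2.3,0,0,0,0,1],[0,-2.3,0,0,0,0,1]]' && python3 -m crank '[[0,0,0,0,0,0,1],[0,0,0,0,0,0,1]]' && python3 - <<'E'
from h import *
import cv2
ims=[cams.camera(n)[:,:,::-1] for n in("scene","wrist")]
a=cv2.resize(ims[0][180:320,180:360],None,fx=2.22,fy=2.22,interpolation=2);b=cv2.resize(ims[1],(400,300))
b=cv2.copyMakeBorder(b,0,a.shape[0]-300,0,0,0);cv2.imwrite("pics/d1.png",np.hstack([a,b]))
o=robot.get_obs();print(o["time"],o["position"],o["q"],o["ft_force"])
E
```

```text
time: 4.45
position: [0.3941, -0.276, 0.242]
tool_rot: [0.826, 0.563, -0.0, -0.001]
ft_force: [0.3, 0.2, -1.1]
grip_width: 0.0236
grip_force: 35.0
time: 4.7
position: [0.3963, -0.2776, 0.2425]
tool_rot: [0.826, 0.563, 0.0, 0.001]
ft_force: [0.3, 0.1, -1.3]
grip_width: 0.0237
grip_force: 35.0
4.8 [ 0.3966 -0.2777  0.2424] [-0.8423  0.4146  1.8327  0.0001  0.8927 -0.4685] [-0.1343 -0.0511 -2.0183]
```

View pics/d1.png

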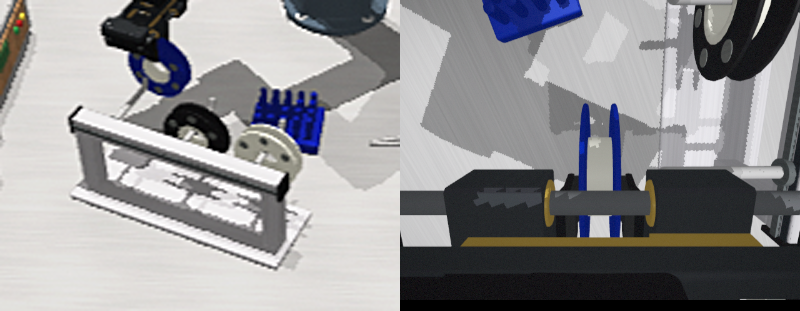

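The reel is off its peg and held, and the other two reels are still hanging. Next I'll swing to a viewing pose short of the camera, to locate the lens from close by.

```bash
cat >> h.py <<'E'
def rowsbetween(p,Q,pos,Rt,n,c=1.0):
    w=R.from_matrix(Q.T@Rt).as_rotvec()/n;s=(np.array(pos)-p)/n;rows=[]
    for k in range(n):
        rows.append([float(v) for v in np.r_[(Q.T@s*100).round(2),w.round(3),c]]);Q=Q@R.from_rotvec(w).as_matrix()
    for k in range(0,n,5):print(json.dumps(rows[k:k+5]).replace(" ",""))
E
python3 - <<'E'
from h import *
M,o=lensframe([.6993,.2993,.1648,.3825]);Rg=toolR(M[:,0],-M[:,2])
tcp=o-.13*M[:,0]+.096*M[:,2];print("goal tcp",tcp)
v=tcp+[0,0,.12]-.06*M[:,1]-.03*M[:,0];print(v)
ob=robot.get_obs();p=np.array(ob["position"]);Q=R.from_quat(ob["tool_rot"]).as_matrix()
Rm=toolR([np.cos(-.15),np.sin(-.15),0],[0,0,-1]);via=np.array([.45,-.06,.38])
rowsbetween(p,Q,via,Rm,10);rowsbetween(via,Rm,v,Rg,10)
E
```

```text
goal tcp [0.4239 0.2535 0.3032]
[0.4063 0.1897 0.412 ]
[[2.22,-0.3,-1.38,0.0,0.0,-0.022,1.0],[2.23,-0.25,-1.38,0.0,0.0,-0.022,1.0],[2.23,-0.2,-1.38,0.0,0.0,-0.022,1.0],[2.24,-0.15,-1.38,0.0,0.0,-0.022,1.0],[2.24,-0.1,-1.38,0.0,0.0,-0.022,1.0]]
[[2.24,-0.05,-1.38,0.0,0.0,-0.022,1.0],[2.24,0.0,-1.38,0.0,0.0,-0.022,1.0],[2.24,0.05,-1.38,0.0,0.0,-0.022,1.0],[2.24,0.1,-1.38,0.0,0.0,-0.022,1.0],[2.24,0.15,-1.38,0.0,0.0,-0.022,1.0]]
[[2.4,-0.81,-0.32,-0.038,0.006,-0.031,1.0],[2.43,-0.72,-0.33,-0.038,0.006,-0.031,1.0],[2.45,-0.63,-0.35,-0.038,0.006,-0.031,1.0],[2.47,-0.54,-0.35,-0.038,0.006,-0.031,1.0],[2.49,-0.45,-0.36,-0.038,0.006,-0.031,1.0]]
[[2.51,-0.36,-0.36,-0.038,0.006,-0.031,1.0],[2.52,-0.27,-0.35,-0.038,0.006,-0.031,1.0],[2.53,-0.17,-0.35,-0.038,0.006,-0.031,1.0],[2.53,-0.08,-0.34,-0.038,0.006,-0.031,1.0],[2.54,0.01,-0.32,-0.038,0.006,-0.031,1.0]]
```

```bash
python3 -m crank '[[2.2,-0.3,-1.4,0,0,-0.022,1],[2.2,-0.25,-1.4,0,0,-0.022,1],[2.2,-0.2,-1.4,0,0,-0.022,1],[2.2,-0.15,-1.4,0,0,-0.022,1],[2.2,-0.1,-1.4,0,0,-0.022,1]]' && python3 -m crank '[[2.2,-0.05,-1.4,0,0,-0.022,1],[2.2,0,-1.4,0,0,-0.022,1],[2.2,0.05,-1.4,0,0,-0.022,1],[2.2,0.1,-1.4,0,0,-0.022,1],[2.2,0.15,-1.4,0,0,-0.022,1]]' && python3 -m crank '[[2.4,-0.8,-0.3,-0.038,0.006,-0.031,1],[2.4,-0.7,-0.3,-0.038,0.006,-0.031,1],[2.4,-0.6,-0.35,-0.038,0.006,-0.031,1],[2.5,-0.55,-0.35,-0.038,0.006,-0.031,1],[2.5,-0.45,-0.35,-0.038,0.006,-0.031,1]]' && python3 -m crank '[[2.5,-0.35,-0.35,-0.038,0.006,-0.031,1],[2.5,-0.25,-0.35,-0.038,0.006,-0.031,1],[2.5,-0.15,-0.35,-0.038,0.006,-0.031,1],[2.5,-0.1,-0.35,-0.038,0.006,-0.031,1],[2.5,0,-0.3,-0.038,0.006,-0.031,1]]' && python3 -m crank '[[0,0,0,0,0,0,1],[0,0,0,0,0,0,1]]' && python3 - <<'E'
from h import *
import cv2,pickle
W=cams.camera_info("wrist");cv2.imwrite("pics/w3.png",cams.camera("wrist")[:,:,::-1]);pickle.dump(W,open("w3.pkl","wb"));o=robot.get_obs();print(o["time"],o["position"],R.from_quat(o["tool_rot"]).as_matrix(),o["q"])
E
```

```text
time: 5.42
position: [0.4228, -0.1691, 0.3127]
tool_rot: [0.794, 0.608, 0.0, 0.0]
ft_force: [1.0, -0.1, -1.8]
grip_width: 0.0236
grip_force: 35.0
time: 6.05
position: [0.4491, -0.062, 0.3828]
tool_rot: [0.759, 0.651, 0.0, 0.0]
ft_force: [0.3, -0.3, -2.2]
grip_width: 0.0235
grip_force: 35.0
time: 6.68
position: [0.4276, 0.0626, 0.3979]
tool_rot: [0.703, 0.705, 0.074, 0.063]
ft_force: [-0.2, -0.6, -1.2]
grip_width: 0.0235
grip_force: 35.0
time: 7.3
position: [0.4064, 0.1866, 0.4137]
tool_rot: [0.636, 0.748, 0.145, 0.124]
ft_force: [0.8, -0.2, -1.6]
grip_width: 0.0234
grip_force: 35.0
time: 7.55
position: [0.4066, 0.1854, 0.4135]
tool_rot: [0.636, 0.748, 0.145, 0.123]
ft_force: [0.5, -0.2, -2.5]
grip_width: 0.0237
grip_force: 35.0
7.6 [0.4068 0.1851 0.4135] [[-0.1586  0.9159  0.3686]
 [ 0.9873  0.1474  0.0588]
 [-0.0005  0.3733 -0.9277]] [ 0.1806  0.0144  1.8718 -0.0109  0.873   0.0266]
```

View pics/w3.png

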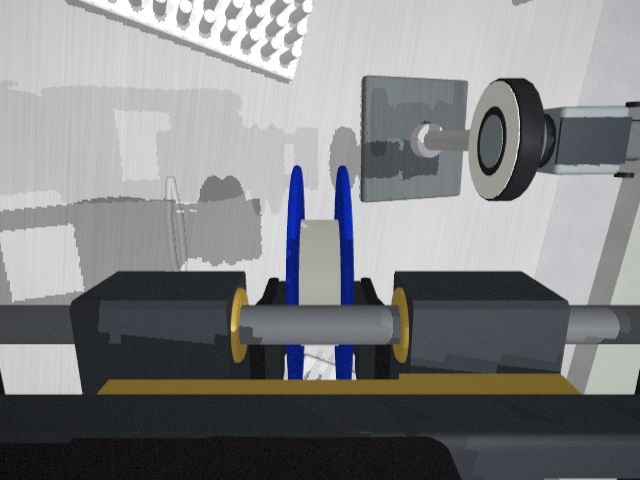

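The view shows the ring light's front near (495,139), the base plate corners at (363,76), (467,81), (461,198) and (361,201), and the column foot at (427,138). I'll enlarge it.

```bash
python3 - <<'E'
import cv2
im=cv2.imread("pics/w3.png")[60:215,345:560];cv2.imwrite("pics/c3.png",cv2.resize(im,None,fx=3.7,fy=3.7,interpolation=2))
E
```

```text
(no output)
```

View pics/c3.png

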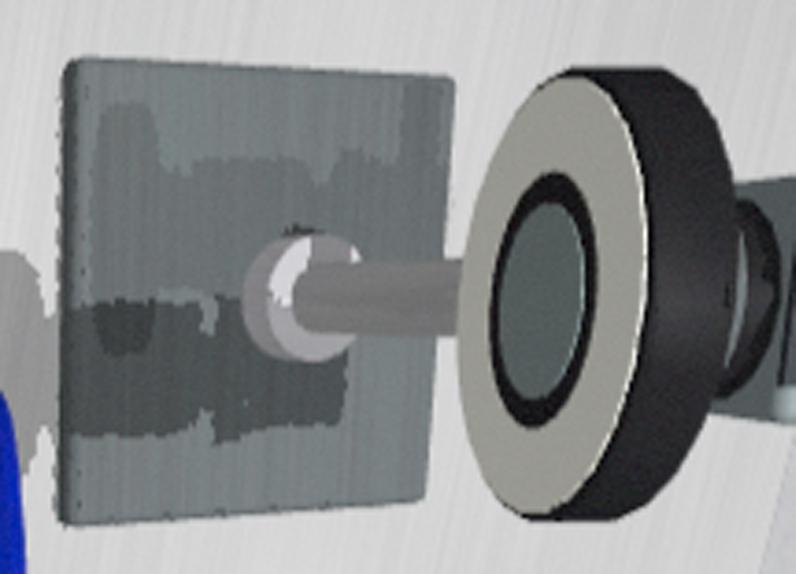

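```bash
python3 - <<'E'
from h import *
import pickle
W=pickle.load(open("w3.pkl","rb"));c=lambda L:np.array(L)/3.7+[345,60]-.36
E=c([(580,73),(628,150),(646,240),(642,330),(610,420),(525,515),(475,440),(458,330),(497,160),(536,95)])
C=c([(80,62),(455,80),(425,500),(75,520)])
th=np.linspace(0,2*np.pi,721)
def ring(M,o,r): return proj(W,o+r*(np.cos(th)[:,None]*M[:,1]+np.sin(th)[:,None]*M[:,2]))
def dist(M,o,r):
    U=ring(M,o,r);D=np.linalg.norm(E[:,None]-U[None],axis=2);k=D.argmin(1);n=U.mean(0)
    return D[np.arange(len(E)),k]*np.sign(np.linalg.norm(E-n,axis=1)-np.linalg.norm(U[k]-n,axis=1))
k=.08
def f(p,r=.042):
    M,o=lensframe(p[:4]);P=rz([(-k,k,p[4]),(k,k,p[4]),(k,-k,p[4]),(-k,-k,p[4])],*p[:3])
    return np.r_[dist(M,o,r),.5*(proj(W,P)-C).ravel()]
s=least_squares(f,[.6993,.2993,.1648,.3825,.012]);print("stand+ring",s.x,s.fun.round(1));M,o=lensframe(s.x);print(o,M[:,0])
# ring alone, free 5-dof
def g(q):
    M=R.from_euler("zy",[q[3],-q[4]]).as_matrix();return dist(M,q[:3],.042)
s2=least_squares(g,np.r_[o,s.x[2:4]]);print("ring only",s2.x,s2.fun.round(1))
E
```

```text
stand+ring [ 0.7071  0.2995  0.171   0.3923 -0.0048] [-0.7 -1.2  0.9  1.5 -1.4 -1.8 -0.4  1.8 -0.3 -1.   0.5  0.1 -0.2  0.1
 -0.3 -0.4  0.2  0.3]Traceback (most recent call last):
  File "<stdin>", line 15, in <module>
  File "h.py", line 11, in lensframe
    x,y,a,t=p;M=R.from_euler("z",a).as_matrix()@R.from_euler("y",-t).as_matrix()
    ^^^^^^^
ValueError: too many values to unpack (expected 4)
```

```bash
python3 - <<'E'
from h import *
import pickle,cv2
W=pickle.load(open("w3.pkl","rb"))
im=cv2.imread("pics/w3.png");h=im.astype(int);m=((h.min(2)>120)).astype(np.uint8)
m[:,:469]=0;m[:,521:]=0
# white annulus: component containing left part of the ring
n,l=cv2.connectedComponents(m[70:210]);lab=l[150-70,474];ys,xs=np.nonzero(l==lab);print(lab,xs.min(),xs.max(),ys.min()+70,ys.max()+70,len(xs))
c=lambda L:np.array(L)/3.7+[345,60]-.36
E=c([(580,73),(628,150),(646,240),(642,330),(610,420),(525,515),(475,440),(458,330),(497,160),(536,95)])
print(cv2.fitEllipse(E.astype(np.float32)))
I=c([(555,173),(590,215),(597,280),(580,375),(530,426),(498,370),(491,300),(515,205)]);print("inner",cv2.fitEllipse(I.astype(np.float32)))
th=np.linspace(0,2*np.pi,721)
def dist(M,o,r,E):
    U=proj(W,o+r*(np.cos(th)[:,None]*M[:,1]+np.sin(th)[:,None]*M[:,2]));D=np.linalg.norm(E[:,None]-U[None],axis=2);k=D.argmin(1);n=U.mean(0)
    return D[np.arange(len(E)),k]*np.sign(np.linalg.norm(E-n,axis=1)-np.linalg.norm(U[k]-n,axis=1))
def g(q,r=None):
    M=R.from_euler("zy",[q[3],-q[4]]).as_matrix();return np.r_[dist(M,q[:3],.042,E),dist(M,q[:3],q[5],I)]
M,o=lensframe([ 0.7071,.2995,.171,.3923]);print("joint lens",o)
s2=least_squares(g,np.r_[o,.171,.39,.021]);print("ring only",s2.x,s2.fun.round(1))
E
```

```text
1 469 520 70 209 4707
((493.9822692871094, 139.3039093017578), (48.6797981262207, 117.6435775756836), 6.441009044647217)
inner ((491.72564697265625, 140.20809936523438), (28.1741886138916, 68.61466217041016), 4.600413799285889)
joint lens [0.5865 0.2787 0.2618]
ring only [0.5938 0.2803 0.2537 0.1573 0.3716 0.0245] [ 0.8 -1.3  0.5  1.2 -1.2  0.5 -0.6  0.9 -0.7 -0.5 -0.2 -0.1  0.1  0.3
 -0.1 -0.8  0.5  0.8]
```

```bash
python3 - <<'E'
from h import *
import pickle
W=pickle.load(open("w3.pkl","rb"));T=cams.camera_info("top");S=cams.camera_info("scene")
c=lambda L:np.array(L)/3.7+[345,60]-.36
E=c([(580,73),(628,150),(646,240),(642,330),(610,420),(525,515),(475,440),(458,330),(497,160),(536,95)])
I=c([(555,173),(590,215),(597,280),(580,375),(530,426),(498,370),(491,300),(515,205)])
C=c([(80,62),(455,80),(425,500),(75,520)])
mt=np.array([(135,375),(365,330),(325,120),(100,62),(230,240)])/4.4+[160,155]-.4
ms=(np.array([(437,297),(468,418),(625,405),(583,285)])-[396,0])/3.385+[370,200]-.4
th=np.linspace(0,2*np.pi,721);k=.08
def dist(M,o,r,E):
    U=proj(W,o+r*(np.cos(th)[:,None]*M[:,1]+np.sin(th)[:,None]*M[:,2]));D=np.linalg.norm(E[:,None]-U[None],axis=2);j=D.argmin(1);n=U.mean(0)
    return D[np.arange(len(E)),j]*np.sign(np.linalg.norm(E-n,axis=1)-np.linalg.norm(U[j]-n,axis=1))
def f(p,wt=1,ws=1,wc=1):
    q=p[:3];h=p[6];M,o=lensframe(p[:4]);A=lambda L:rz(L,*q)
    return np.r_[dist(M,o,p[4],E),dist(M,o,p[5],I),wc*(proj(W,A([(-k,k,h),(k,k,h),(k,-k,h),(-k,-k,h)]))-C).ravel(),
     wt*(proj(T,A([(-k,k,h),(-k,-k,h),(k,-k,h),(0,0,.382),(0,0,.012)]))-mt).ravel(),ws*(proj(S,A([(-k,-k,h),(k,-k,h),(k,k,h),(-k,k,h)]))-ms).ravel(),(h-.012)/.002,(p[4]-.0415)/.001]
for w in[(1,1,1),(0,0,1),(0,0,.5),(1,0,1),(1,1,0)]:
    s=least_squares(f,[.70,.2993,.1648,.3825,.042,.024,.012],args=w,loss="soft_l1");M,o=lensframe(s.x[:4]);print(w,s.x,"lens",o)
    if w==(1,1,1):print(f(s.x).round(1))
E
```

```text
(1, 1, 1) [0.704  0.2991 0.1682 0.3456 0.0396 0.0231 0.0015] lens [0.5816 0.2784 0.2661]
[ 1.3 -1.5  0.1  0.7 -1.5  0.9 -1.6 -0.5 -1.7 -0.7  0.1  0.1 -0.   0.4
  0.2 -1.6 -0.6  0.1  1.4 -0.9  0.9 -0.3  0.4 -0.1  0.3  1.   1.2 -0.9
  1.1 -0.6  1.6 -2.6  0.6  0.4  1.  -1.2  0.5  3.5  0.8  4.2  2.2  3.8
  2.1  3.4 -5.3 -1.9]
(0, 0, 1) [ 0.7054  0.2994  0.1685  0.3655  0.0404  0.0234 -0.0016] lens [0.5838 0.2787 0.2643]
(0, 0, 0.5) [0.7055 0.2994 0.1685 0.3666 0.0404 0.0235 0.0007] lens [0.5839 0.2787 0.2642]
(1, 0, 1) [ 0.7049  0.2997  0.1709  0.3595  0.0401  0.0233 -0.0012] lens [0.5831 0.2786 0.2648]
(1, 1, 0) [0.7048 0.2993 0.1682 0.3566 0.0401 0.0233 0.0142] lens [0.5828 0.2785 0.2651]
```

```bash
python3 - <<'E'
from h import *
import cv2,pickle
W=pickle.load(open("w3.pkl","rb"));im=cv2.imread("pics/w3.png").astype(int)
b=(im[:,:,0]>90)&(im[:,:,2]<60)&(im[:,:,1]<90)
for a,z in((280,312),(328,360)):
    ys,xs=np.nonzero(b[140:260,a:z]);print("top row",ys.min()+140,"cols",a+xs[ys==ys.min()].mean())
ob=robot.get_obs();Q=R.from_quat(ob["tool_rot"]).as_matrix();p=np.array(ob["position"]);th=np.linspace(0,6.283,1000)
for s in(-.011,.011):
    u=proj(W,p+np.c_[.055*np.cos(th),0*th+s,.0955+.055*np.sin(th)]@Q.T);k=u[:,1].argmin();print(u[k])
L=[.7049,.2994,.168,.362];M,o=lensframe(L);print("lens",o);Rg=toolR(M[:,0],-M[:,2])
for x0 in(0,-.001):
    tcp=o-.13*M[:,0]-Rg@[x0,0,.0955];print(tcp)
plan(tcp,Rg,8,1)
E
```

```text
top row 166 cols 296.5
top row 166 cols 342.0
[296.1601 163.1387]
[344.8845 163.1396]
lens [0.5831 0.2787 0.2646]
[0.4299 0.2528 0.3079]
[0.4297 0.2537 0.3079]
[[0.8,-0.1,1.38,0.003,0.0,-0.001,1.0],[0.8,-0.1,1.38,0.003,0.0,-0.001,1.0],[0.8,-0.09,1.38,0.003,0.0,-0.001,1.0],[0.8,-0.09,1.38,0.003,0.0,-0.001,1.0],[0.8,-0.09,1.38,0.003,0.0,-0.001,1.0]]
[[0.8,-0.08,1.38,0.003,0.0,-0.001,1.0],[0.8,-0.08,1.38,0.003,0.0,-0.001,1.0],[0.8,-0.07,1.38,0.003,0.0,-0.001,1.0]]
```

```bash
python3 -m crank '[[0.8,-0.1,1.4,0.003,0,0,1],[0.8,-0.1,1.4,0.003,0,0,1],[0.8,-0.1,1.4,0.003,0,0,1],[0.8,-0.1,1.4,0.003,0,0,1]]' && python3 -m crank '[[0.8,-0.1,1.4,0.003,0,0,1],[0.8,-0.1,1.4,0.003,0,0,1],[0.8,-0.05,1.3,0.003,0,0,1],[0.8,-0.05,1.3,0.003,0,0,1]]' && python3 -m crank '[[0,0,0,0,0,0,1],[0,0,0,0,0,0,1],[0,0,0,0,0,0,1]]' && python3 - <<'E'
from h import *
import cv2
ims=[cams.camera(n)[:,:,::-1] for n in("scene","wrist")]
a=cv2.resize(ims[0][150:330,330:480],None,fx=2.5,fy=2.5,interpolation=2);b=cv2.resize(ims[1],(425,319))
b=cv2.copyMakeBorder(b,0,a.shape[0]-319,0,0,0);cv2.imwrite("pics/f1.png",np.hstack([a,b]))
M,o=lensframe([.7049,.2994,.168,.362]);Rg=toolR(M[:,0],-M[:,2])
plan(o-.13*M[:,0]-Rg@[-.001,0,.0955],Rg,1,1);ob=robot.get_obs();print(ob["time"],ob["joint_velocities"])
E
```

```text
time: 8.1
position: [0.4182, 0.2204, 0.3586]
tool_rot: [0.637, 0.748, 0.14, 0.119]
ft_force: [-0.1, 0.3, -2.2]
grip_width: 0.0236
grip_force: 35.0
time: 8.6
position: [0.4296, 0.2547, 0.3077]
tool_rot: [0.638, 0.749, 0.136, 0.116]
ft_force: [-0.1, 0.2, -1.7]
grip_width: 0.0237
grip_force: 35.0
time: 8.98
position: [0.4295, 0.2539, 0.3091]
tool_rot: [0.638, 0.749, 0.136, 0.116]
ft_force: [0.2, -0.1, -1.3]
grip_width: 0.0238
grip_force: 35.0
[[-0.01,-0.02,0.12,-0.002,0.003,-0.008,1.0]]
9.075 [-0.001   0.0006  0.0011 -0.0008  0.      0.0001]
```

View pics/f1.png

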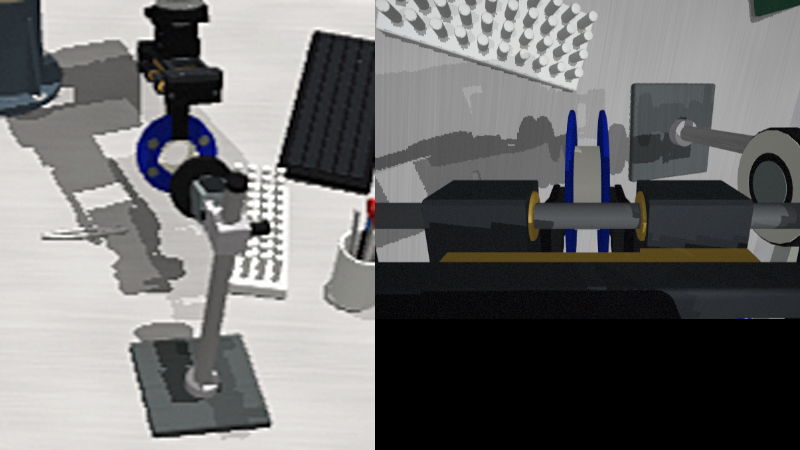

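The reel faces the lens. The ring's inner disc appears near (595,279) in the full-size wrist view. I'll apply the 1 mm trim and check the fit against one final close crop.

```bash
python3 -m crank '[[0,0,0.1,0,0.003,-0.007,1],[0,0,0,0,0,0,1],[0,0,0,0,0,0,1],[0,0,0,0,0,0,1]]' && python3 - <<'E'
from h import *
import cv2
W=cams.camera_info("wrist");im=cams.camera("wrist")[:,:,::-1].copy()
M,o=lensframe([.7049,.2994,.168,.362]);Rg=toolR(M[:,0],-M[:,2]);th=np.linspace(0,6.2832,60)
k=4;c=cv2.resize(im[180:320,500:640],None,fx=k,fy=k,interpolation=2)
for r in(.0403,.0233):
    for u in proj(W,o+r*(np.cos(th)[:,None]*M[:,1]+np.sin(th)[:,None]*M[:,2])):
        cv2.circle(c,tuple(int(v) for v in (u-[500,180]+.5)*k),2,(0,0,255),-1)
cv2.imwrite("pics/f2.png",c);print(proj(W,o))
plan(o-.13*M[:,0]-Rg@[-.001,0,.0955],Rg,1,1)
E
```

```text
time: 9.57
position: [0.4297, 0.254, 0.3076]
tool_rot: [0.635, 0.751, 0.136, 0.115]
ft_force: [0.3, 0.4, -0.9]
grip_width: 0.0237
grip_force: 35.0
[[594.134  282.7029]]
[[-0.03,0.01,-0.03,-0.003,-0.0,-0.001,1.0]]
```

View pics/f2.png

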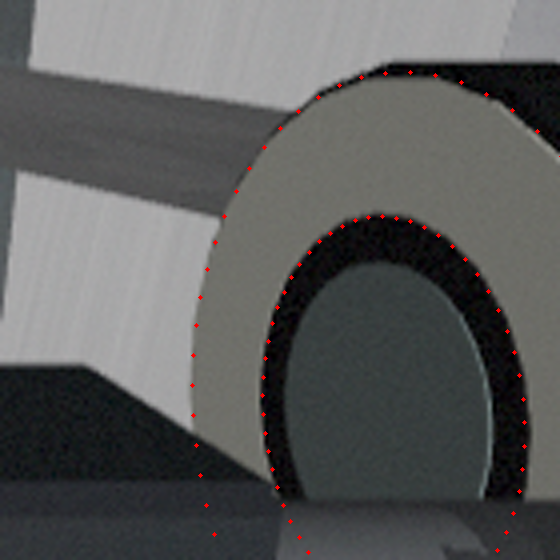

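The projected lens model lands on the ring within about 1 px, and the tool is within 0.5 mm of the target pose I computed. Handing in.

```bash
python3 -c "
from rig import ticket
print(ticket.hand_in())"
```

```text
the job is handed in; nothing more can be done
None
```

The blue reel is off its peg and held still in front of the inspection camera, face square to the lens, hub on the line of sight and 13 cm from the ring light, within roughly 2 mm by my camera measurements; the job was handed in at about 9.6 s and no verdict came back.

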